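Feed the paddle through the guard slot of the eyelet press

TASK

Make the eyelet press ready for its stroke. First push its yellow-framed guard all the way down by the ledge along its top; then take the blue paddle by its red grip, pass it level, nose first, through the slot in the shut guard and push it straight in until the spring trigger at the back is pressed fully home, which brings the paddle's front hole under the punch. Finish still holding the paddle there, pressed in and level, with the guard shut, and leave everything else on the bench where it is.

Things in the scene. Friction and masses are not known exactly. Their poses are not given: they have to be found in the camera images.
- press: bench eyelet press, cream C-frame on a dark steel base 235 x 150 mm, 295 mm high, bolted down. Origin on the bench under the punch axis; x is the feed direction (from the guard at the front towards the column at the back), y across, z up. Its place and its turn about z differ each time. Column front face at x = +75 mm. Steel die below the slot: top at z = 112 mm; punch tip above it: z = 142 mm
- slot (a point): centre of the slot's front mouth in the guard when the guard is SHUT, 125 mm above the bench, fixed to the press at its x = -47, y = 0; axes as the press. The slot is a level window in a 4 mm thick clear sheet, 50 mm wide (across, y) and 8 mm high, edged in yellow, with two yellow lips above and below that flare open towards the front (13 mm long, 20 mm apart at their front edges). It moves up with the guard
- punch (a point): point on the upright punch axis at slot height (125 mm above the bench), 47 mm behind slot along the press's x
- guard (a joint): guard: clear sheet 118 mm wide with yellow edges that slides up and down in two aluminium runners that stand 218 mm high, 66 mm either side of its middle; value = height above shut, 0 (shut, at its stop) to 0.055 m. It starts part-way up and stays where it is left (6 N friction, 0.3 kg): about 3 N pushes it down
- guard_ledge (a point): centre of the top face of the yellow push ledge, folded forward from the guard's top edge: 34 mm deep (x) and 70 mm wide (y), top face 205 mm above the bench when the guard is shut; 17 mm in front of slot's mouth, axes as the press. The press head behind it is 255 mm high and begins 29 mm behind this point
- trigger (a joint): red spring trigger pad (30 mm wide, 16 mm high) at slot height, 75 mm behind slot when free; value = how far it is pushed in along the press's x, 0 (free) to 0.012 m (home, at a hard stop). The spring takes 2 N to start it and 5 N at home, and pushes it back out
- paddle_grip (a point): centre of the paddle's upright red grip block (36 mm along x, 24 mm along y, 44 mm tall, standing on the plate). Paddle: blue rigid plate 6 mm thick, 46 mm wide, 210 mm long, with a white plate and three brass-edged holes on top towards the nose, 0.14 to 0.27 kg in all. This point is 28 mm above the plate's underside and 22 mm above its top; x points along the plate to the nose, z up. Lies flat on the bench at the start. Close on the two 36 x 44 mm faces (along y)
- paddle_nose (a point): middle of the nose edge, 180 mm ahead of the grip along x and 25 mm below paddle_grip (half-way through the plate); the nose tapers in plan from 46 to 30 mm over its last 20 mm. The plate ends 30 mm behind the grip
- paddle_hole (a point): front hole of the paddle, 40 mm behind the nose (140 mm ahead of the grip), half-way through the plate
- spare_paddle: bystander: the same paddle in grey with a black grip; origin under its grip, x to its nose
- hammer: bystander: hammer, 260 mm, wooden handle, lying along its x
- pliers: bystander: orange-handled pliers, 150 mm, lying along its x
- eyelet_jar: bystander: jar with brass lid, 54 mm wide, 65 mm high, standing; origin under its centre
- thread_cone: bystander: green thread cone, 64 mm wide, 115 mm high, standing; origin under its centre
- mug: bystander: white mug, 76 mm wide, 88 mm high; origin under its centre
- eyelet_tray: bystander: orange tray 90 x 120 x 22 mm with three bays; origin under its centre
There are look-alikes about, which are no part of the job. Of the things that look like the part that bears paddle_grip, take the one that is nearest to the robot's base at the start.

How it is judged:
By the outcome, as a careful person would: the job done as asked, in the order asked, and still so for the second after the job is handed in, while the arm keeps its last pose, push and grip.
It also fails if it takes over 61 s, if anything falls off the work surface, if the arm or the gripper's body presses on something with over 40 N, if the wrist force passes 120 N, or if a joint passes its speed limit or range.

ROBOT

A 6-joint arm with a two-finger parallel gripper is mounted at the origin on the work surface. World frame = base frame: x ahead of the robot, y to its left, z up, the work surface at z = 0. Lengths are in m, angles in rad, forces in N, time in s.
With the tool pointing down it reaches from about 0.325 to 0.9 m from the base axis. Payload 6.1 kg.
Tool frame: the origin (TCP) lies on the centre line of the jaws, within the pads' length; the fingertips stand 22 mm ahead of it and the grasp point (between the pads) lies 3 mm ahead of it; z points along the fingers, y is the line along which they close (so a half turn about z gives the same grasp; the last joint's range is limited). The gripper opens to 87 mm and grips with 3 to 60 N. Pads are 19 mm wide; open, the fingers measure 117 mm over their backs; the gripper's body (75 mm by 190 mm) begins 51 mm behind the grasp point.
Start: joints at [1.186, 0.22, 1.526, -0, 1.395, -0.126], TCP at [0.16, 0.604, 0.245] pointing down, gripper open.
Joint ranges: [-2.98, 2.98], [-0.91, 2.08], [0.09, 2.57], [-1.24, 4.39], [0.2, 2.65], [-2.68, 2.68]. Speed limits (rad/s): [2.57, 2.57, 3.01, 3.14, 3.14, 3.14].

INTERFACE

Orientations are given as a unit quaternion [w, x, y, z].
In Python, from station import arm, vision, order, finder gives the robot as it stands. The module is installed in compiled form; this text tells all that it offers.
- The arm moves only by the tool arm_command, never from a script. Its argument "plan" is a list of rows, each a list of 7 numbers: the shift along the tool's x, y, z in cm, then the turn, a rotation vector about the tool's x, y, z in rad, then the closure, from 0 (fully open) to 1 (shut). A call has 1 to 8 rows; each row is the pose to reach, as a shift and turn from the pose commanded when the call began, along the tool's axes at that moment; what a row does not reach only later rows make up. A row lasts 1/10 s, in which the tool goes at most 50 mm and 8.59 degrees, less where a joint would pass 70% of its speed; a pose out of reach is approached as far as the arm can. A call with a gripper value outside its range is refused whole. The fingers move at their own pace and stop on an object; "force" is the grip in N (left out, the last holds). Time passes only in rows, so rows that repeat a pose let the fingers close. It gives the time, the measured TCP pose, the force, the opening and the grip force at its end, in the units of the state.
- arm.sense(): the state, without advancing time (a new reading comes with each control period).
- vision.capture(name): name is "side" or "top"; returns (picture, depth): 400x640x3 uint8, red, green, blue; 400x640 float32, m along the optical axis (not along the pixel's ray), 0 where there is no reading.
- vision.get_calibration(name): a dict with "fov_y" (degrees; the focal length in pixels is half the picture's height over the tangent of half this angle, whatever the lens; pixels are square), "cx", "cy" (the principal point, pixels), "dist" ([k1, k2, p1, p2, k3] as OpenCV has them; the pictures are not rectified), "R" (3x3) and "t" (3): a world point X has camera coordinates R X + t. Camera axes: x right, y down, z forward; pixel columns grow to the right and rows downward; lengths in m; the calibration is good to about 2 mm. A picture is of the moment at which its call begins. get_calibration takes no time and is no camera call.
- order.sign_off(): hands the job in; it is judged then, once.
Trained networks look in the newest picture that a camera, given by its name, has taken for a name from the list of things; names that differ only in an ending like _2 or _b are one class to them, and where a whole thing is asked for, a point or a joint stands for the part that bears it (a point fixed in the world has none). Each returns a list of dicts, best first, with "conf" (0 to 1); they miss things now and then, are a little off and sometimes report something else, mostly with a low value. They report only what shows in the picture. A call takes as long as a camera call. They do not tell look-alikes from the thing itself.
- finder.find_in(query, camera): "at" ([x, y, z] in m, in world coordinates, good to about 4 mm: the middle of the surface that is visible of it).
The state is a dict: "clock": time; "qpos": joint angles; "joint_vel": joint speeds; "tau": joint torques, N m; "tcp_pos": TCP position; "tcp_rot": TCP orientation; "wrist_force": force on the tool from outside, world axes, zero at the start; "moment": the same for the moment, N m; "opening": finger opening in m; "grasp_force": force on a finger pad.
Only numpy, scipy, OpenCV 4.12 (cv2) and the standard library are available. Lean on these libraries where they do the work, as an engineer would, in place of code of your own. Each camera call takes 0.05 s, during which the arm holds its last target. There are 200 camera calls.

## Working session

There is one attempt and no reset: what is moved stays moved. The work goes in short steps, Python scripts to look and compute and a tool call to move; the robot and the scene stay as the last step left them, time stands still between calls to the robot, and variables do not carry over. Pictures are saved under pics/ and viewed, at most 10 in all, crops included, and the job is handed in when it is done.

Besides the shell and the picture viewer there is one more tool, called after "Request:" by a JSON object that holds its "api" and its "payload". arm_command: Moves the arm, as the interface text tells. Its arguments: {"type":"object","properties":{"plan":{"type":"array","items":{"type":"array","items":{"type":"number"}}},"force":{"type":"number"}},"required":["plan"]}

```bash
mkdir -p pics; cat > h.py <<'E'
import numpy as np, cv2
from station import arm, vision, order, finder
def K(n):
    c=vision.get_calibration(n); f=200/np.tan(np.radians(c['fov_y'])/2)
    return np.array([[f,0,c['cx']],[0,f,c['cy']],[0,0,1.]]),np.array(c['dist'],float),np.array(c['R']),np.array(c['t'])
def cloud(n,dep):
    k,d,R,t=K(n); v,u=np.mgrid[:400,:640]
    p=cv2.undistortPoints(np.stack([u,v],-1).reshape(-1,1,2).astype(np.float64),k,d).reshape(400,640,2)
    P=np.dstack([p*dep[...,None],dep[...,None]])
    W=(P-t)@R; W[dep==0]=np.nan
    return W
def proj(n,X):
    k,d,R,t=K(n); return cv2.projectPoints(np.atleast_2d(X).astype(float),cv2.Rodrigues(R)[0],t,k,d)[0].reshape(-1,2)
def shot(n):
    im,dep=vision.capture(n); return im,cloud(n,dep)
E
python3 - <<'E'
from h import *
for n in ('side','top'):
    im,W=shot(n); cv2.imwrite(f'pics/{n}0.png',im[...,::-1]); np.save(f'{n}0.npy',W); np.save(f'{n}0im.npy',im)
    k,d,R,t=K(n); print(n,'cam at',(-R.T@t).round(3))
    for q in ('paddle_grip','guard','guard_ledge','trigger','press','paddle_nose','slot'):
        for r in finder.find_in(q,n)[:4]: print(q,np.round(r['at'],3),round(r['conf'],2),proj(n,r['at']).round()[0])
s=arm.sense(); print(s)
E
```

```text
side cam at [0.789 0.994 1.366]
paddle_grip [ 0.564 -0.143  0.009] 0.68 [319. 227.]
paddle_grip [ 0.507 -0.683  0.011] 0.54 [308. 142.]
guard [0.563 0.242 0.225] 0.71 [345. 274.]
guard_ledge [0.564 0.242 0.228] 0.72 [344. 274.]
press [0.534 0.357 0.176] 0.65 [363. 313.]
press [ 0.79  -0.126  0.023] 0.57 [263. 237.]
paddle_nose [ 0.508 -0.682  0.002] 0.85 [308. 143.]
paddle_nose [ 0.567 -0.139  0.007] 0.79 [319. 228.]
slot [0.534 0.359 0.174] 0.64 [363. 314.]
slot [ 0.571 -0.139  0.006] 0.28 [318. 228.]
top cam at [ 0.339 -0.173  1.741]
paddle_grip [ 0.568 -0.145  0.003] 0.69 [312. 213.]
paddle_grip [ 0.496 -0.672  0.007] 0.6 [443. 227.]
guard [0.538 0.23  0.236] 0.65 [205. 216.]
guard_ledge [0.536 0.229 0.235] 0.6 [205. 216.]
trigger [ 0.567 -0.14   0.01 ] 0.75 [311. 213.]
press [0.504 0.296 0.237] 0.77 [186. 226.]
paddle_nose [ 0.5   -0.681  0.004] 0.94 [445. 226.]
paddle_nose [ 0.57  -0.142  0.006] 0.9 [312. 212.]
slot [0.5   0.292 0.235] 0.58 [187. 227.]
{'clock': 0.8, 'qpos': array([ 1.18589109e+00,  2.20371298e-01,  1.52646966e+00, -4.53115995e-06,
        1.39471946e+00, -1.26090433e-01]), 'joint_vel': array([-3.62050391e-05,  2.91582454e-03,  1.34768611e-04, -8.29395855e-04,
        8.71528210e-04,  7.77972818e-04]), 'tau': array([ 9.93497706e-04, -4.94491303e+01, -3.87692642e+01,  7.00091477e-02,
        4.63431969e-02, -5.64597244e-06]), 'tcp_pos': array([0.15995956, 0.60418608, 0.24457152]), 'tcp_rot': array([6.23199483e-06, 1.29046127e-01, 9.91638592e-01, 1.50325473e-05]), 'wrist_force': array([ 0.68939244,  0.23700928, -0.0413312 ]), 'moment': array([ 0.01069882,  0.00232866, -0.05206131]), 'grasp_force': 0.0, 'opening': 0.08690572418461728}
```

View pics/side0.png

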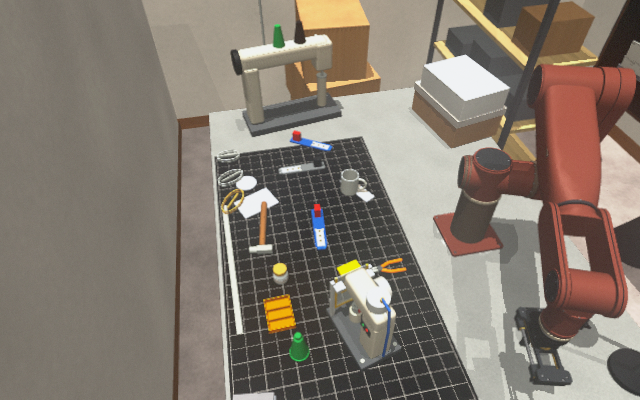

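View pics/top0.png

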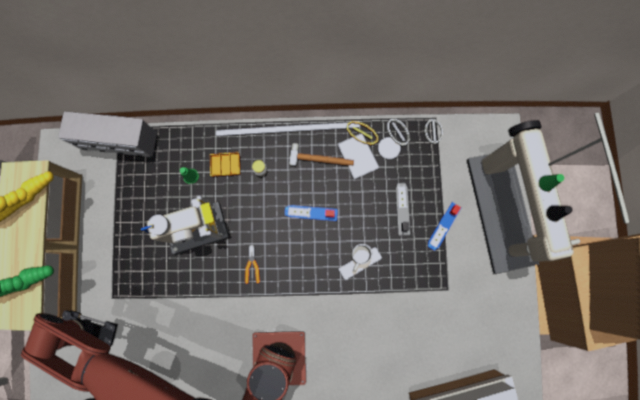

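Candidates for the paddle are blue with red grip at top (312,213), a second blue one at (445,227), and the grey spare at (403,210). The base is at about (278,345), so (312,213) is nearest; its grip is at (330,213) and its nose points left (+y). The press is at (185,228) with its yellow ledge at (207,215).

```bash
cat > m.py <<'E'
from h import *
def mask(im,lo,hi):
    return cv2.inRange(cv2.cvtColor(im,cv2.COLOR_RGB2HSV),np.array(lo),np.array(hi))>0
def rect(P):
    r=cv2.minAreaRect((P[:,:2]*1000).astype(np.float32)); return np.round(r[0],1),np.round(r[1],1),round(r[2],1)
if __name__=='__main__':
  for n in ('top','side'):
    im=np.load(f'{n}0im.npy');W=np.load(f'{n}0.npy')
    near=lambda c,r:np.hypot(W[...,0]-c[0],W[...,1]-c[1])<r
    P=W[mask(im,(22,120,90),(35,255,255))&near((.55,.235),.09)&(W[...,2]>.12)]
    print(n,'ledge z pct',np.percentile(P[:,2],[5,50,95]).round(4)); P=P[abs(P[:,2]-np.median(P[:,2]))<.012]; print(len(P),P.mean(0).round(4),rect(P))
    for nm,lo,hi in (('blue',(100,100,60),(125,255,255)),('red',(0,130,70),(8,255,255))):
        P=W[(mask(im,lo,hi))&near((.567,-.15),.16)]; print(nm,len(P),P.mean(0).round(4),np.percentile(P[:,2],[5,50,95]).round(4))
        if nm=='red': P=P[P[:,2]>np.percentile(P[:,2],90)-.008]
        print(rect(P),P.mean(0).round(4))
    P=W[near((.52,.30),.2)&(W[...,2]>.243)&(W[...,2]<.27)]; 
    if len(P): print('head',len(P),rect(P),P.mean(0).round(4))
  a=np.load('top0im.npy'); b=np.load('side0im.npy')
  A=cv2.resize(a[175:265,130:350,::-1],None,fx=3.4,fy=3.4,interpolation=cv2.INTER_CUBIC); B=cv2.resize(b[195:375,250:430,::-1],None,fx=1.6,fy=1.6,interpolation=cv2.INTER_CUBIC)
  o=np.zeros((600,800,3),np.uint8); o[:A.shape[0],:A.shape[1]]=A; o[A.shape[0]+4:A.shape[0]+4+B.shape[0],:B.shape[1]]=B[:600-A.shape[0]-4]; cv2.imwrite('pics/c0.png',o)
E
python3 m.py
```

```text
top ledge z pct [0.1698 0.2337 0.2386]
167 [0.5499 0.2232 0.2339] (array([550. , 223.5]), array([69.7, 29.9]), 15.7)
blue 354 [ 0.5672 -0.1507  0.0052] [-0.0025  0.0053  0.0124]
(array([ 570.2, -137.5]), array([214.4,  53.1]), 84.6) [ 0.5672 -0.1507  0.0052]
red 24 [ 0.5575 -0.2129  0.05  ] [0.0432 0.0514 0.0544]
(array([ 557.3, -212.9]), array([19.7, 12.5]), 88.1) [ 0.5577 -0.2133  0.0514]
head 844 (array([505.3, 322.3]), array([105.7, 217.4]), 17.8) [0.512  0.3121 0.2542]
side ledge z pct [0.2302 0.2355 0.2395]
198 [0.5461 0.2247 0.2355] (array([544.1, 223.9]), array([112.1,  36.5]), 14.8)
blue 304 [ 0.5679 -0.1436  0.0071] [0.0007 0.0072 0.0135]
(array([ 566.9, -141.1]), array([217.9,  51.9]), 84.0) [ 0.5679 -0.1436  0.0071]
red 71 [ 0.5605 -0.208   0.0405] [0.012  0.0474 0.0556]
(array([ 557.6, -212.7]), array([39. , 22.9]), 86.3) [ 0.559  -0.2124  0.0516]
head 1085 (array([497.3, 343.9]), array([106.1, 195.3]), 13.8) [0.5154 0.3371 0.2548]
```

View pics/c0.png

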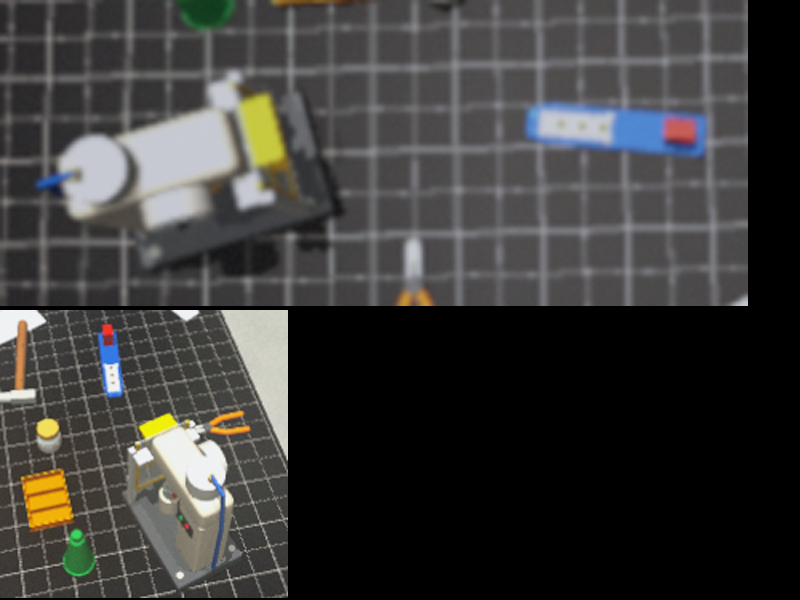

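The crop confirms the blue paddle with its red grip at crop (680,130) and its nose to the left. The yellow ledge is at crop (262,130), about 29 mm up. I'll push the guard first.

```bash
cat >> h.py <<'E'
from scipy.spatial.transform import Rotation as Ro
def go(pos,ydeg,frm=None):
    """shift (cm) and rotvec in tool axes, tool down with its y at ydeg (mod 180)"""
    s=arm.sense(); p,q=(s['tcp_pos'],s['tcp_rot']) if frm is None else frm
    R0=Ro.from_quat(np.roll(q,-1)); y=R0.as_matrix()[:,1]; c=np.degrees(np.arctan2(y[1],y[0]))
    a=np.radians(c+(ydeg-c+90)%180-90); Y=np.array([np.cos(a),np.sin(a),0]); Z=np.array([0,0,-1.]); X=np.cross(Y,Z)
    R1=Ro.from_matrix(np.stack([X,Y,Z],1))
    print('cm',(R0.inv().apply(np.array(pos)-p)*100).round(2),'rot',(R0.inv()*R1).as_rotvec().round(3)); return np.array(pos),np.roll(R1.as_quat(),1)
def st():
    s=arm.sense(); y=Ro.from_quat(np.roll(s['tcp_rot'],-1)).as_matrix()
    print(round(s['clock'],2),s['tcp_pos'].round(4),'yaw_y',np.degrees(np.arctan2(y[1,1],y[0,1])).round(2),'z',y[:,2].round(3),'F',s['wrist_force'].round(1),'op',round(s['opening'],4),round(s['grasp_force'],1))
E
python3 - <<'E'
from h import *
f=go((.16,.604,.40),75.2); go((.551,.219,.40),15.8,f)
E
```

```text
cm [-1.000e-02 -2.000e-02 -1.554e+01] rot [ 0.     0.    -0.001]
cm [-47.64 -27.23   0.  ] rot [0.    0.    1.037]
```

Request:
{"api": "arm_command", "payload": {"plan": [[0,0,-15.5,0,0,0,1],[0,0,-15.5,0,0,0,1],[0,0,-15.5,0,0,0,1],[0,0,-15.5,0,0,0,1]], "force": 20}}

```text
clock: 1.2
tcp_pos: [0.1607, 0.6061, 0.4089]
tcp_rot: [0.002, 0.129, 0.992, 0.007]
wrist_force: [0.3, 0.4, 0.2]
opening: 0.0632
grasp_force: 0.0
```

Request:
{"api": "arm_command", "payload": {"plan": [[-47.6,-27.2,0,0,0,1.037,1],[-47.6,-27.2,0,0,0,1.037,1],[-47.6,-27.2,0,0,0,1.037,1],[-47.6,-27.2,0,0,0,1.037,1],[-47.6,-27.2,0,0,0,1.037,1],[-47.6,-27.2,0,0,0,1.037,1],[-47.6,-27.2,0,0,0,1.037,1],[-47.6,-27.2,0,0,0,1.037,1]]}}

```text
clock: 2.0
tcp_pos: [0.446, 0.3218, 0.3994]
tcp_rot: [0.0, 0.605, 0.796, 0.0]
wrist_force: [0.1, 1.0, -0.0]
opening: 0.0026
grasp_force: 0.0
```

```bash
python3 - <<'E'
from h import *
st(); go((.551,.219,.285),15.8)
E
```

```text
2.0 [0.446  0.3218 0.3994] yaw_y 15.53 z [ 0.  0. -1.] F [ 0.1  1.  -0. ] op 0.0026 0.0
cm [-12.72   7.36  11.44] rot [ 0.    -0.    -0.005]
```

Request:
{"api": "arm_command", "payload": {"plan": [[-12.7,7.4,0,0,0,0,1],[-12.7,7.4,0,0,0,0,1],[-12.7,7.4,0,0,0,0,1],[-12.7,7.4,0,0,0,0,1],[-12.7,7.4,5,0,0,0,1],[-12.7,7.4,10,0,0,0,1],[-12.7,7.4,11.4,0,0,0,1],[-12.7,7.4,11.4,0,0,0,1]]}}

```text
clock: 2.8
tcp_pos: [0.5487, 0.2214, 0.2827]
tcp_rot: [-0.002, 0.603, 0.798, -0.002]
wrist_force: [-1.0, -0.1, 0.9]
opening: 0.0003
grasp_force: 0.0
```

```bash
python3 - <<'E'
from h import *
st(); go((.551,.219,.26),15.8)
im,W=shot('side'); cv2.imwrite('pics/s1.png',cv2.resize(im[200:380,260:440,::-1],None,fx=3.2,fy=3.2,interpolation=cv2.INTER_CUBIC))
E
```

```text
2.8 [0.5487 0.2214 0.2827] yaw_y 15.79 z [-0.006 -0.001 -1.   ] F [-1.  -0.1  0.9] op 0.0003 0.0
cm [-0.3   0.17  2.27] rot [-0.006 -0.    -0.   ]
```

View pics/s1.png

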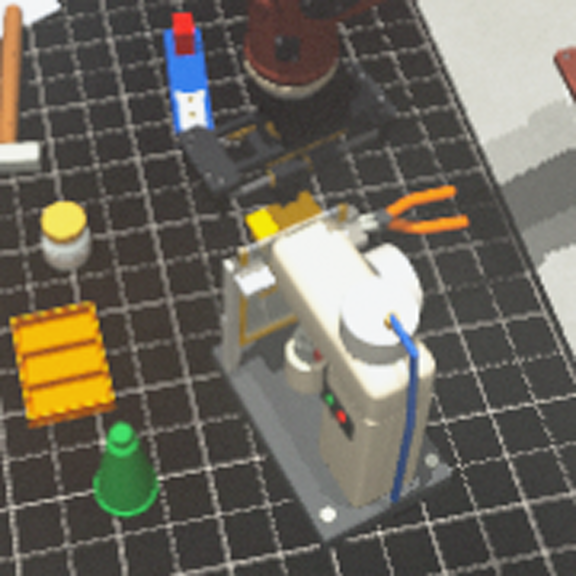

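The closed fingertips sit just above the ledge, at crop (285,210). Next is pushing down.

Request:
{"api": "arm_command", "payload": {"plan": [[-0.3,0,1.2,0,0,0,1],[-0.3,0,2.2,0,0,0,1],[-0.3,0,3.0,0,0,0,1],[-0.3,0,3.8,0,0,0,1],[-0.3,0,4.5,0,0,0,1],[-0.3,0,5.1,0,0,0,1],[-0.3,0,5.3,0,0,0,1],[-0.3,0,5.4,0,0,0,1]]}}

```text
clock: 3.65
tcp_pos: [0.5516, 0.2185, 0.2315]
tcp_rot: [0.0, 0.604, 0.797, 0.0]
wrist_force: [0.9, 0.0, 3.8]
opening: -0.0
grasp_force: 1.6
```

```bash
python3 - <<'E'
from h import *
st()
E
```

```text
3.65 [0.5516 0.2185 0.2315] yaw_y 15.76 z [ 0.  0. -1.] F [0.9 0.  3.8] op -0.0 1.6
```

Contact at about 3 N, moving with it. I'll go on to the stop.

Request:
{"api": "arm_command", "payload": {"plan": [[0,0,0.2,0,0,0,1],[0,0,0.4,0,0,0,1],[0,0,0.6,0,0,0,1],[0,0,0.7,0,0,0,1],[0,0,0.7,0,0,0,1]]}}

```text
clock: 4.15
tcp_pos: [0.5517, 0.2185, 0.2273]
tcp_rot: [0.001, 0.603, 0.797, 0.001]
wrist_force: [-4.8, -1.7, 15.1]
opening: 0.0004
grasp_force: 7.7
```

Request:
{"api": "arm_command", "payload": {"plan": [[0,0,-2,0,0,0,1],[0,0,-6,0,0,0,0.8],[0,0,-9,0,0,0,0.3],[0,0,-9,0,0,0,0.2]]}}

```text
clock: 4.55
tcp_pos: [0.553, 0.2189, 0.3196]
tcp_rot: [0.002, 0.603, 0.797, 0.003]
wrist_force: [-0.4, -0.4, 0.3]
opening: 0.0171
grasp_force: 0.0
```

```bash
python3 - <<'E'
from h import *
st(); go((.558,-.213,.20),-6)
E
```

```text
4.55 [0.553  0.2189 0.3196] yaw_y 15.76 z [ 0.007  0.002 -1.   ] F [-0.4 -0.4  0.3] op 0.0171 0.0
cm [-41.7  -11.34  11.88] rot [ 0.007 -0.001  0.38 ]
```

Request:
{"api": "arm_command", "payload": {"plan": [[-41.7,-11.3,11.5,0,0,0.38,0.2],[-41.7,-11.3,11.5,0,0,0.38,0.2],[-41.7,-11.3,11.5,0,0,0.38,0.2],[-41.7,-11.3,11.5,0,0,0.38,0.2],[-41.7,-11.3,11.5,0,0,0.38,0.2],[-41.7,-11.3,11.5,0,0,0.38,0.2],[-41.7,-11.3,11.5,0,0,0.38,0.2],[-41.7,-11.3,11.5,0,0,0.38,0.2]]}}

```text
clock: 5.35
tcp_pos: [0.5541, -0.1695, 0.2096]
tcp_rot: [-0.001, 0.743, 0.669, -0.0]
wrist_force: [0.3, -0.5, 0.7]
opening: 0.0688
grasp_force: 0.0
```

```bash
python3 - <<'E'
from m import *
st()
ims={}
for n in ('top','side'):
    im,W=shot(n); ims[n]=im; np.save(f'{n}1.npy',W);np.save(f'{n}1im.npy',im)
    near=lambda c,r:np.hypot(W[...,0]-c[0],W[...,1]-c[1])<r
    P=W[mask(im,(22,120,90),(35,255,255))&near((.55,.225),.09)&(W[...,2]>.19)]
    print(n,len(P),np.percentile(P[:,2],[5,50,95]).round(4),P.mean(0).round(4),rect(P))
    m=mask(im,(100,100,60),(125,255,255))&near((.567,-.145),.16)
    P=W[m]; print('blue',len(P),rect(P))
a,b=ims['top'],ims['side']
A=cv2.resize(a[190:260,135:350,::-1],None,fx=3.7,fy=3.7,interpolation=cv2.INTER_CUBIC);B=cv2.resize(b[195:365,280:410,::-1],None,fx=1.9,fy=1.9,interpolation=cv2.INTER_CUBIC)
o=np.zeros((600,800,3),np.uint8);o[:A.shape[0],:A.shape[1]]=A[:,:800];o[-B.shape[0]:,:B.shape[1]]=B;cv2.imwrite('pics/c2.png',o)
E
```

```text
5.35 [ 0.5541 -0.1695  0.2096] yaw_y -6.01 z [-0.002  0.001 -1.   ] F [ 0.3 -0.5  0.7] op 0.0688 0.0
top 162 [0.1995 0.2059 0.2111] [0.5499 0.2229 0.2054] (array([550.7, 223.7]), array([70.5, 30.5]), 15.1)
blue 90 (array([ 565.1, -152.4]), array([101.2, 184. ]), 15.6)
side 132 [0.2032 0.2067 0.2107] [0.5515 0.2213 0.2066] (array([548.3, 218.8]), array([70.1, 27.8]), 26.8)
blue 288 (array([ 570.2, -137.2]), array([216.8,  56.2]), 83.8)
```

View pics/c2.png

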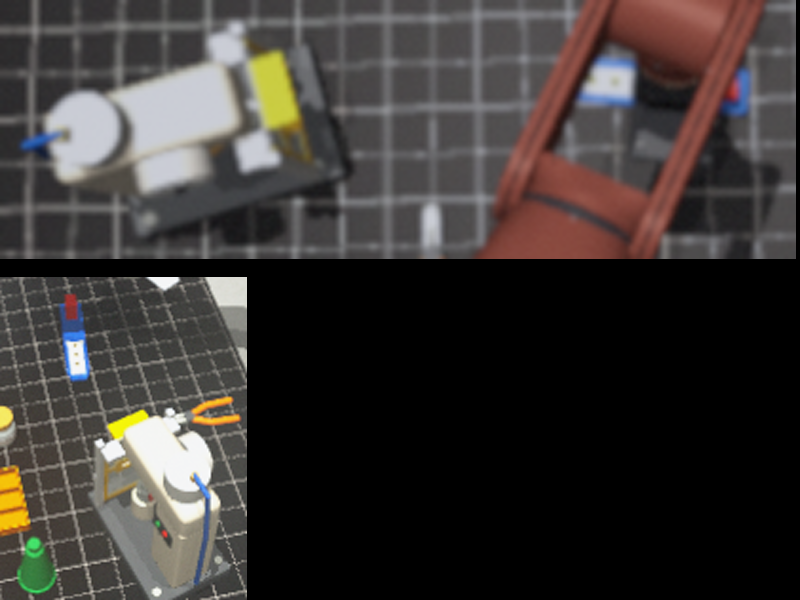

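Guard shut, with the ledge at z≈0.206. I'll refine the press and paddle poses by fitting their outlines.

```bash
cat > fit.py <<'E'
from m import *
from scipy.optimize import minimize
def fit(views,poly,z,p0,lo,hi):
    data=[]
    for n,im in views:
        h=cv2.cvtColor(im,cv2.COLOR_RGB2HSV); c=proj(n,[p0[0],p0[1],z])[0].astype(int)
        y0,x0=c[1]-45,c[0]-45; S=im[y0:y0+90,x0:x0+90]
        data.append((n,x0,y0,mask(S,lo,hi) if lo else None,S))
    def world(p):
        c,s=np.cos(p[2]),np.sin(p[2]); return np.c_[poly@np.array([[c,s],[-s,c]])+p[:2],np.full(len(poly),z)]
    def cost(p):
        e=0
        for n,x0,y0,M,S in data:
            q=(proj(n,world(p))-[x0,y0]); k=8
            cov=np.zeros((90*k,90*k),np.uint8); cv2.fillPoly(cov,[np.round((q+.5)*k-.5).astype(np.int32)],255)
            cov=cv2.GaussianBlur(cov.astype(np.float32)/255,(0,0),k*.5); cov=cv2.resize(cov,(90,90),interpolation=cv2.INTER_AREA)
            Mf=cv2.GaussianBlur(M.astype(np.float32),(0,0),.5); e+=((cov-Mf)**2).sum()
        return e
    best=min((minimize(cost,p0,method='Nelder-Mead',options=dict(initial_simplex=np.array(p0)+s*np.array([[0,0,0],[.006,0,0],[0,.006,0],[0,0,.08]]),xatol=1e-5,fatol=1e-3)) for s in (1,-1)),key=lambda r:r.fun)
    return best.x[:2].round(4),np.degrees(best.x[2]).round(2),round(best.fun,1)
if __name__=='__main__':
    rec=lambda a,b,w:np.array([[a,-w],[b,-w],[b,w],[a,w]])
    L=lambda n,k:(n,np.load(f'{n}{k}im.npy'))
    led=rec(-.017,.017,.035); Y=((20,110,70),(36,255,255))
    for v in (['top'],['side'],['top','side']):
        print('ledge',v,fit([L(n,1) for n in v],led,.205,[.55,.2235,np.radians(105.5)],*Y),'raised',fit([L(n,0) for n in v],led,.234,[.55,.2235,np.radians(105.5)],*Y))
    pl=np.array([[-.03,-.023],[.16,-.023],[.18,-.015],[.18,.015],[.16,.023],[-.03,.023]])
    for v in (['top'],['side']):
        # plate: blue or white or red -> 'not grid': union
        ims=[]
        for n in v:
            im=np.load(f'{n}0im.npy').copy(); h=cv2.cvtColor(im,cv2.COLOR_RGB2HSV)
            b=(mask(im,(98,90,50),(126,255,255))).astype(np.uint8); b=cv2.morphologyEx(b,cv2.MORPH_CLOSE,np.ones((13,13)),borderValue=0)
            ims.append((n,np.dstack([b*255,b*0,b*0])))
        print('paddle',v,fit(ims,pl,.006,[.56,-.213,np.radians(84)],(0,200,200),(5,255,255)))
E
python3 fit.py; python3 - <<'E'
from h import *
st(); go((.5585,-.213,.15),-6)
E
```

```text
ledge ['top'] (array([0.5471, 0.221 ]), np.float64(105.12), np.float64(220.8)) raised (array([0.5472, 0.2206]), np.float64(105.85), np.float64(246.2))
ledge ['side'] (array([0.5499, 0.2207]), np.float64(109.51), np.float64(129.1)) raised (array([0.5485, 0.2233]), np.float64(105.73), np.float64(76.9))
ledge ['top', 'side'] (array([0.548 , 0.2216]), np.float64(106.16), np.float64(352.1)) raised (array([0.5485, 0.2221]), np.float64(106.1), np.float64(326.3))
paddle ['top'] (array([ 0.5609, -0.2125]), np.float64(83.43), np.float64(32.7))
paddle ['side'] (array([ 0.5595, -0.2128]), np.float64(83.53), np.float64(18.8))
5.45 [ 0.5528 -0.1729  0.2078] yaw_y -6.35 z [-0.006  0.    -1.   ] F [-1.2 -0.2 -0.2] op 0.0695 0.0
cm [-3.93  1.04  5.77] rot [-0.006  0.    -0.006]
```

```bash
python3 - <<'E'
from h import *
f=go((.5597,-.2127,.12),-6.5); go((.5597,-.2127,.031),-6.5,f)
E
```

```text
cm [-3.88  1.18  8.77] rot [-0.006  0.     0.003]
cm [0.  0.  8.9] rot [0. 0. 0.]
```

Request:
{"api": "arm_command", "payload": {"plan": [[-3.9,1.2,4,0,0,0.003,0.2],[-3.9,1.2,8.7,0,0,0.003,0.2],[-3.9,1.2,8.7,0,0,0.003,0.2],[-3.9,1.2,8.7,0,0,0.003,0.2],[-3.9,1.2,8.7,0,0,0.003,0.2],[-3.9,1.2,8.7,0,0,0.003,0.2]]}}

```text
clock: 6.05
tcp_pos: [0.565, -0.208, 0.1276]
tcp_rot: [0.002, 0.744, 0.668, 0.001]
wrist_force: [0.1, 0.3, -0.2]
opening: 0.0696
grasp_force: 0.0
```

```bash
python3 - <<'E'
from h import *
st(); go((.5597,-.2127,.031),-6.5)
E
```

```text
6.05 [ 0.565  -0.208   0.1276] yaw_y -6.12 z [ 0.004 -0.002 -1.   ] F [ 0.1  0.3 -0.2] op 0.0696 0.0
cm [-0.5  -0.52  9.66] rot [0.004 0.001 0.007]
```

Request:
{"api": "arm_command", "payload": {"plan": [[-0.5,-0.5,3,0,0,0.007,0.2],[-0.5,-0.5,6,0,0,0.007,0.2],[-0.5,-0.5,6,0,0,0.007,0.2],[-0.5,-0.5,6,0,0,0.007,0.2],[-0.5,-0.5,6,0,0,0.007,0.2]]}}

```text
clock: 6.55
tcp_pos: [0.5596, -0.2131, 0.0674]
tcp_rot: [0.002, 0.746, 0.665, 0.001]
wrist_force: [0.2, -0.3, 0.7]
opening: 0.0696
grasp_force: 0.0
```

```bash
python3 - <<'E'
from h import *
st(); im,W=shot('side'); st(); go((.5597,-.2127,.031),-6.5)
c=proj('side',[.56,-.2,.03])[0].astype(int); cv2.imwrite('pics/s3.png',cv2.resize(im[c[1]-40:c[1]+60,c[0]-60:c[0]+60,::-1],None,fx=5,fy=5,interpolation=cv2.INTER_CUBIC))
E
```

```text
6.55 [ 0.5596 -0.2131  0.0674] yaw_y -6.56 z [ 0.004 -0.002 -1.   ] F [ 0.2 -0.3  0.7] op 0.0696 0.0
6.6 [ 0.5595 -0.2132  0.0673] yaw_y -6.57 z [ 0.004 -0.002 -1.   ] F [-0.1 -0.1  1.1] op 0.0699 0.0
cm [ 0.06 -0.    3.63] rot [ 0.004  0.002 -0.001]
```

View pics/s3.png

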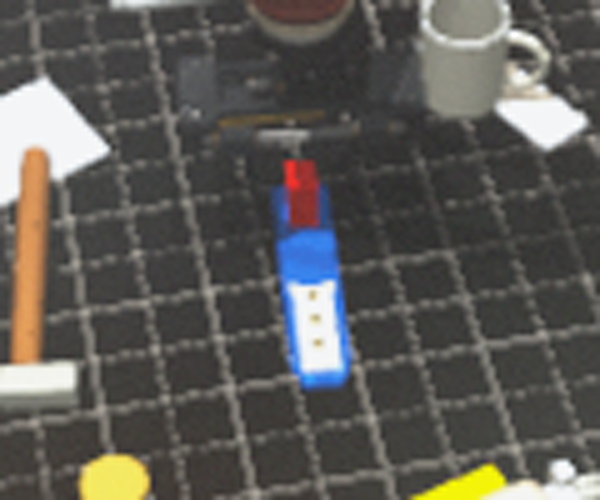

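```bash
python3 - <<'E'
from h import *
c=proj('side',[.56,-.2,.03])[0].astype(int)
for X in ([.56,-.213,.05],[.595,-.217,.045],[.525,-.209,.045],[.655,-.223,.115],[.465,-.2,.115],[.56,-.213,.115]): print(X,((proj('side',X)[0]-c+[60,40])*5).round())
im,W=shot('side')
for (u,v) in ((290,135),(290,120),(300,170),(195,115),(400,90)):
    print(u,v,W[c[1]-40+v//5,c[0]-60+u//5].round(3))
E
```

```text
[0.56, -0.213, 0.05] [299. 175.]
[0.595, -0.217, 0.045] [256. 183.]
[0.525, -0.209, 0.045] [342. 176.]
[0.655, -0.223, 0.115] [177. 129.]
[0.465, -0.2, 0.115] [418. 112.]
[0.56, -0.213, 0.115] [298. 119.]
290 135 [ 0.572 -0.18   0.133]
290 120 [ 0.547 -0.319  0.006]
300 170 [ 0.558 -0.219  0.049]
195 115 [ 0.644 -0.19   0.16 ]
400 90 [ 0.484 -0.186  0.157]
```

Request:
{"api": "arm_command", "payload": {"plan": [[0,0,2,-0.004,0,0,0.2],[0,0,3.6,-0.004,0,0,0.2],[0,0,3.6,-0.004,0,0,0.2],[0,0,3.6,-0.004,0,0,0.9],[0,0,3.6,-0.004,0,0,0.9],[0,0,3.6,-0.004,0,0,0.9],[0,0,3.6,-0.004,0,0,0.9],[0,0,3.6,-0.004,0,0,0.9]], "force": 40}}

```text
clock: 7.45
tcp_pos: [0.558, -0.2127, 0.0291]
tcp_rot: [0.002, 0.747, 0.665, 0.001]
wrist_force: [-0.5, -0.4, -0.2]
opening: 0.0373
grasp_force: 0.0
```

```bash
python3 - <<'E'
from h import *
st()
E
```

```text
7.45 [ 0.558  -0.2127  0.0291] yaw_y -6.59 z [ 0.005 -0.001 -1.   ] F [-0.5 -0.4 -0.2] op 0.0373 0.0
```

Request:
{"api": "arm_command", "payload": {"plan": [[0,0,-0.1,0,0,0,0.9],[0,0,-0.1,0,0,0,0.9],[0,0,-0.1,0,0,0,0.9],[0,0,-0.1,0,0,0,0.9],[0,0,-0.1,0,0,0,0.9]]}}

```text
clock: 7.95
tcp_pos: [0.5581, -0.2127, 0.03]
tcp_rot: [0.002, 0.747, 0.665, 0.001]
wrist_force: [0.3, 0.2, 3.0]
opening: 0.0237
grasp_force: 40.0
```

```bash
python3 - <<'E'
from h import *
st()
E
```

```text
7.95 [ 0.5581 -0.2127  0.03  ] yaw_y -6.59 z [ 0.005 -0.001 -1.   ] F [0.3 0.2 3. ] op 0.0237 40.0
```

```bash
cat > fit2.py <<'E'
from fit import *
led=np.array([[-.017,-.035],[.017,-.035],[.017,.035],[-.017,.035]])
for k,z in ((0,.234),(1,.205)):
  for n in ('top','side'):
    im=np.load(f'{n}{k}im.npy');W=np.load(f'{n}{k}.npy')
    for sat in (90,130):
      m=mask(im,(20,sat,70),(36,255,255))&(abs(W[...,2]-z)<.02)&(np.hypot(W[...,0]-.55,W[...,1]-.2225)<.05)
      r=fit([(n,np.dstack([m*255,m*0,m*0]).astype(np.uint8))],led,z,[.55,.2225,np.radians(105.5)],(0,200,200),(5,255,255))
      print(n,k,sat,m.sum(),r)
# runner caps & head from top cloud
W=np.load('top1.npy'); im=np.load('top1im.npy'); p=np.array([.5455,.239]); a=np.radians(105.7); X=np.array([np.cos(a),np.sin(a)]);Yv=np.array([-X[1],X[0]])
Q=(W[...,:2]-p); qx,qy=Q@X,Q@Yv
bright=im.min(2)>130
m=bright&(abs(W[...,2]-.215)<.015)&(abs(abs(qy)-.066)<.03)&(abs(qx)<.04)
for s in (1,-1):
    g=m&(qy*s>0); print('cap',s,g.sum(),qx[g].mean().round(4),qy[g].mean().round(4),W[g].mean(0).round(4))
h=bright&(abs(W[...,2]-.255)<.01)&(qx>.01)&(qx<.07); print('head',h.sum(),np.percentile(qy[h],[2,50,98]).round(4))
xs,ys=qx[h],qy[h]; b=[(x,np.median(ys[abs(xs-x)<.006])) for x in np.arange(.015,.07,.01)]; print(np.round(b,4).tolist())
E
python3 fit2.py
```

```text
top 0 90 177 (array([0.5497, 0.2242]), np.float64(105.66), np.float64(5.5))
top 0 130 163 (array([0.55  , 0.2232]), np.float64(106.34), np.float64(11.7))
side 0 90 196 (array([0.547 , 0.2234]), np.float64(104.59), np.float64(5.6))
side 0 130 187 (array([0.547 , 0.2224]), np.float64(104.71), np.float64(9.2))
top 1 90 170 (array([0.5498, 0.2239]), np.float64(106.34), np.float64(5.3))
top 1 130 158 (array([0.5503, 0.2227]), np.float64(104.63), np.float64(11.5))
side 1 90 138 (array([0.5483, 0.2206]), np.float64(109.32), np.float64(48.4))
side 1 130 133 (array([0.5491, 0.2205]), np.float64(109.04), np.float64(50.4))
cap 1 87 0.0145 0.0544 [0.4892 0.2382 0.2112]
cap -1 70 0.0128 -0.053 [0.5931 0.2657 0.2112]
head 334 [-0.0328  0.0029  0.0581]
[[0.015, 0.0005], [0.025, 0.0002], [0.035, -0.0005], [0.045, 0.0032], [0.055, 0.0006], [0.065, 0.0122]]
```

Request:
{"api": "arm_command", "payload": {"plan": [[0,0,-1,0,0,0,0.9],[0,0,-3,0,0,0,0.9],[0,0,-6,0,0,0,0.9],[0,0,-9,0,0,0,0.9],[0,0,-12.2,0,0,0,0.9],[0,0,-12.2,0,0,0,0.9],[0,0,-12.2,0,0,0,0.9]]}}

```text
clock: 8.65
tcp_pos: [0.5573, -0.2126, 0.152]
tcp_rot: [0.002, 0.747, 0.665, 0.001]
wrist_force: [0.5, 0.4, -1.9]
opening: 0.0239
grasp_force: 40.0
```

```bash
python3 - <<'E'
from h import *
st(); go((.6044,.0246,.152),15.5)
E
```

```text
8.65 [ 0.5573 -0.2126  0.152 ] yaw_y -6.59 z [ 0.005 -0.001 -1.   ] F [ 0.5  0.4 -1.9] op 0.0239 40.0
cm [24.1   1.96 -0.  ] rot [ 0.005  0.001 -0.385]
```

Request:
{"api": "arm_command", "payload": {"plan": [[3,0.3,0,0.001,0,-0.05,0.9],[6,0.5,0,0.002,0,-0.1,0.9],[10,0.8,0,0.003,0,-0.16,0.9],[14,1.2,0,0.004,0,-0.22,0.9],[18,1.5,0,0.005,0,-0.29,0.9],[21.5,1.8,0,0.005,0,-0.345,0.9],[24.1,2.0,0,0.005,0,-0.385,0.9],[24.1,2.0,0,0.005,0,-0.385,0.9]]}}

```text
clock: 9.45
tcp_pos: [0.6032, 0.0282, 0.1488]
tcp_rot: [-0.002, 0.604, 0.797, -0.001]
wrist_force: [-0.0, -0.8, -3.1]
opening: 0.0234
grasp_force: 40.0
```

Request:
{"api": "arm_command", "payload": {"plan": [[0,0,0,0,0,0,0.9],[0,0,0,0,0,0,0.9],[0,0,0,0,0,0,0.9]]}}

```text
clock: 9.75
tcp_pos: [0.6043, 0.0234, 0.151]
tcp_rot: [-0.001, 0.606, 0.795, -0.001]
wrist_force: [-0.4, -1.5, -1.3]
opening: 0.024
grasp_force: 40.0
```

```bash
python3 - <<'E'
from m import *
st(); ims=[]
for n in ('top','side'):
    im,W=shot(n); np.save(f'{n}2.npy',W);np.save(f'{n}2im.npy',im); c=proj(n,[.556,.20,.16])[0].astype(int); ims.append(cv2.resize(im[c[1]-50:c[1]+50,c[0]-50:c[0]+50,::-1],None,fx=4,fy=4,interpolation=cv2.INTER_CUBIC))
    P=W[mask(im,(100,100,60),(125,255,255))&(abs(W[...,2]-.13)<.03)&(W[...,1]<.25)&(W[...,1]>-.05)]; print(n,len(P),rect(P),np.median(P[:,2]).round(4))
cv2.imwrite('pics/c4.png',np.hstack(ims))
go((.6044,.0246,.152),15.5)
E
```

```text
9.75 [0.6043 0.0234 0.151 ] yaw_y 15.37 z [-0.002 -0.001 -1.   ] F [-0.4 -1.5 -1.3] op 0.024 40.0
top 105 (array([586.9,  96.2]), array([ 44.2, 207.2]), 15.5) 0.1263
side 279 (array([583.1, 100.4]), array([ 48.1, 196.7]), 15.2) 0.129
cm [ 0.11  0.01 -0.05] rot [-0.002  0.001 -0.002]
```

View pics/c4.png

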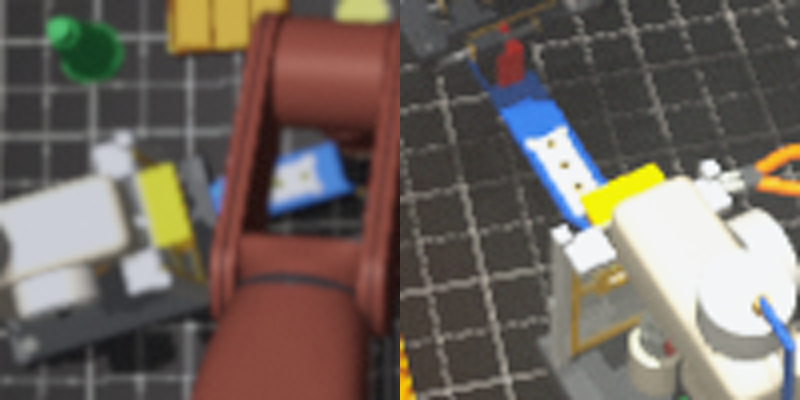

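Request:
{"api": "arm_command", "payload": {"plan": [[1,0,-0.1,-0.002,0,0,0.9],[2,0,-0.1,-0.002,0,0,0.9],[2.8,0,-0.1,-0.002,0,0,0.9],[3.4,0,-0.1,-0.002,0,0,0.9],[3.8,0,-0.1,-0.002,0,0,0.9],[3.8,0,-0.1,-0.002,0,0,0.9],[3.8,0,-0.1,-0.002,0,0,0.9]]}}

```text
clock: 10.55
tcp_pos: [0.5947, 0.0613, 0.1527]
tcp_rot: [0.001, 0.605, 0.796, 0.0]
wrist_force: [0.3, -0.6, -2.6]
opening: 0.0239
grasp_force: 40.0
```

```bash
cat > s.py <<'E'
from h import *
import sys
st(); s=arm.sense(); u=np.radians(105.5); x=np.array([np.cos(u),np.sin(u)]); d=s['tcp_pos'][:2]-np.array([.5448,.2395])
print('nose past slot mm',((d@x+.18)*1000).round(1),'lat',((d@[-x[1],x[0]])*1000).round(1),'Fx',(s['wrist_force'][:2]@x).round(1),'Fy',(s['wrist_force'][:2]@[-x[1],x[0]]).round(1)); print('M',s['moment'].round(2))
go((np.array([.5448,.2395])+(float(sys.argv[1])/1000-.18)*x).tolist()+[.152],15.5)
E
python3 s.py 0
```

```text
10.55 [0.5947 0.0613 0.1527] yaw_y 15.49 z [ 0.001 -0.001 -1.   ] F [ 0.3 -0.6 -2.6] op 0.0239 40.0
nose past slot mm -5.1 lat -0.5 Fx -0.7 Fy -0.1
M [-0.23 -0.02  0.05]
cm [ 0.51 -0.05  0.07] rot [ 0.001  0.001 -0.   ]
```

Request:
{"api": "arm_command", "payload": {"plan": [[0.3,0,0.06,0,0,0,0.9],[0.6,0,0.06,0,0,0,0.9],[0.9,0,0.06,0,0,0,0.9],[1.2,0,0.06,0,0,0,0.9],[1.5,0,0.06,0,0,0,0.9],[1.5,0,0.06,0,0,0,0.9]]}}

```text
clock: 11.15
tcp_pos: [0.5905, 0.0762, 0.1521]
tcp_rot: [0.0, 0.605, 0.796, 0.0]
wrist_force: [0.1, 0.2, -3.3]
opening: 0.0236
grasp_force: 40.0
```

```bash
python3 s.py 10
```

```text
11.15 [0.5905 0.0762 0.1521] yaw_y 15.5 z [ 0.001 -0.    -1.   ] F [ 0.1  0.2 -3.3] op 0.0236 40.0
nose past slot mm 10.4 lat -0.4 Fx 0.1 Fy -0.2
M [-0.21 -0.01 -0.01]
cm [-0.04 -0.04  0.01] rot [ 0.001  0.    -0.   ]
```

Request:
{"api": "arm_command", "payload": {"plan": [[0.4,0,0,0,0,0,0.9],[0.8,0,0,0,0,0,0.9],[1.2,0,0,0,0,0,0.9],[1.6,0,0,0,0,0,0.9],[2.0,0,0,0,0,0,0.9],[2.0,0,0,0,0,0,0.9]]}}

```text
clock: 11.75
tcp_pos: [0.5846, 0.0956, 0.1517]
tcp_rot: [-0.0, 0.605, 0.796, -0.0]
wrist_force: [-3.0, 0.7, -3.5]
opening: 0.0238
grasp_force: 40.0
```

```bash
python3 s.py 60
```

```text
11.75 [0.5846 0.0956 0.1517] yaw_y 15.51 z [-0. -0. -1.] F [-3.   0.7 -3.5] op 0.0238 40.0
nose past slot mm 30.7 lat 0.1 Fx 1.5 Fy 2.7
M [-0.21  0.46  0.4 ]
cm [ 2.93  0.01 -0.03] rot [-0. -0.  0.]
```

Light side force from the slot's edge. I'll ease 1.2 mm toward the press's +y (tool −y) and carry on.

Request:
{"api": "arm_command", "payload": {"plan": [[0,-0.12,0,0,0,0,0.9],[0,-0.12,0,0,0,0,0.9],[0,-0.12,0,0,0,0,0.9]]}}

```text
clock: 12.05
tcp_pos: [0.5843, 0.0947, 0.1522]
tcp_rot: [0.001, 0.606, 0.796, 0.0]
wrist_force: [-1.7, 1.0, -2.9]
opening: 0.0238
grasp_force: 40.0
```

```bash
python3 s.py 60
```

```text
12.05 [0.5843 0.0947 0.1522] yaw_y 15.46 z [ 0.001 -0.    -1.   ] F [-1.7  1.  -2.9] op 0.0238 40.0
nose past slot mm 29.9 lat 0.6 Fx 1.4 Fy 1.3
M [-0.12  0.24  0.25]
cm [3.01 0.06 0.02] rot [ 0.001  0.    -0.001]
```

Request:
{"api": "arm_command", "payload": {"plan": [[0.2,-0.1,0,0,0,0,0.9],[0.6,-0.1,0,0,0,0,0.9],[1.0,-0.1,0,0,0,0,0.9],[1.4,-0.1,0,0,0,0,0.9],[1.8,-0.1,0,0,0,0,0.9],[2.0,-0.1,0,0,0,0,0.9],[2.0,-0.1,0,0,0,0,0.9]]}}

```text
clock: 12.75
tcp_pos: [0.5778, 0.1141, 0.1521]
tcp_rot: [0.0, 0.605, 0.796, 0.0]
wrist_force: [0.1, 1.0, -2.8]
opening: 0.0237
grasp_force: 40.0
```

```bash
python3 s.py 70
```

```text
12.75 [0.5778 0.1141 0.1521] yaw_y 15.5 z [ 0.001 -0.    -1.   ] F [ 0.1  1.  -2.8] op 0.0237 40.0
nose past slot mm 50.3 lat 1.8 Fx 0.9 Fy -0.3
M [-0.12  0.05  0.04]
cm [1.97 0.18 0.01] rot [ 0.001  0.001 -0.   ]
```

Side force is gone. Straight on.

Request:
{"api": "arm_command", "payload": {"plan": [[0.4,0,0,0,0,0,0.9],[0.8,0,0,0,0,0,0.9],[1.2,0,0,0,0,0,0.9],[1.6,0,0,0,0,0,0.9],[2.0,0,0,0,0,0,0.9],[2.2,0,0,0,0,0,0.9],[2.2,0,0,0,0,0,0.9]]}}

```text
clock: 13.45
tcp_pos: [0.5719, 0.1352, 0.1521]
tcp_rot: [0.0, 0.605, 0.796, 0.0]
wrist_force: [0.6, 1.2, -2.3]
opening: 0.0241
grasp_force: 40.0
```

```bash
python3 s.py 80
```

```text
13.45 [0.5719 0.1352 0.1521] yaw_y 15.5 z [ 0.001 -0.    -1.   ] F [ 0.6  1.2 -2.3] op 0.0241 40.0
nose past slot mm 72.3 lat 1.8 Fx 1.0 Fy -0.9
M [-0.24  0.01 -0.02]
cm [0.77 0.18 0.01] rot [0.001 0.001 0.   ]
```

Request:
{"api": "arm_command", "payload": {"plan": [[0.3,0,0,0,0,0,0.9],[0.5,0,0,0,0,0,0.9],[0.7,0,0,0,0,0,0.9],[0.8,0,0,0,0,0,0.9],[0.8,0,0,0,0,0,0.9]]}}

```text
clock: 13.95
tcp_pos: [0.57, 0.1423, 0.1522]
tcp_rot: [0.001, 0.606, 0.796, 0.0]
wrist_force: [0.6, -3.3, -2.8]
opening: 0.024
grasp_force: 40.0
```

```bash
python3 s.py 87
```

```text
13.95 [0.57   0.1423 0.1522] yaw_y 15.47 z [ 0.001 -0.001 -1.   ] F [ 0.6 -3.3 -2.8] op 0.024 40.0
nose past slot mm 79.6 lat 1.7 Fx -3.3 Fy 0.3
M [-0.63 -0.16  0.02]
cm [0.74 0.16 0.02] rot [ 0.001  0.001 -0.001]
```

The trigger is yielding. On to the hard stop.

Request:
{"api": "arm_command", "payload": {"plan": [[0.2,0,0,0,0,0,0.9],[0.4,0,0,0,0,0,0.9],[0.55,0,0,0,0,0,0.9],[0.7,0,0,0,0,0,0.9],[0.7,0,0,0,0,0,0.9]]}}

```text
clock: 14.45
tcp_pos: [0.5681, 0.1493, 0.1521]
tcp_rot: [0.001, 0.605, 0.796, 0.0]
wrist_force: [0.7, -4.9, -2.3]
opening: 0.0236
grasp_force: 40.0
```

```bash
python3 s.py 87
```

```text
14.45 [0.5681 0.1493 0.1521] yaw_y 15.48 z [ 0.001 -0.001 -1.   ] F [ 0.7 -4.9 -2.3] op 0.0236 40.0
nose past slot mm 86.9 lat 1.7 Fx -4.9 Fy 0.6
M [-0.87 -0.23 -0.01]
cm [0.01 0.17 0.01] rot [ 0.001  0.001 -0.   ]
```

Request:
{"api": "arm_command", "payload": {"plan": [[0.1,0,0,0,0,0,0.9],[0.2,0,0,0,0,0,0.9],[0.3,0,0,0,0,0,0.9],[0.3,0,0,0,0,0,0.9],[0.3,0,0,0,0,0,0.9]]}}

```text
clock: 14.95
tcp_pos: [0.5678, 0.1508, 0.1525]
tcp_rot: [0.002, 0.606, 0.796, -0.0]
wrist_force: [1.7, -10.0, -1.3]
opening: 0.0235
grasp_force: 40.0
```

```bash
python3 s.py 87
```

```text
14.95 [0.5678 0.1508 0.1525] yaw_y 15.46 z [ 0.002 -0.003 -1.   ] F [  1.7 -10.   -1.3] op 0.0235 40.0
nose past slot mm 88.4 lat 1.5 Fx -10.1 Fy 1.0
M [-1.64 -0.33  0.1 ]
cm [-0.14  0.15  0.05] rot [ 0.001  0.003 -0.001]
```

Hard stop reached: the force rose to 10 N and the advance stopped. I'll check visually.

Request:
{"api": "arm_command", "payload": {"plan": [[0,0,0,0,0,0,0.9],[0,0,0,0,0,0,0.9],[0,0,0,0,0,0,0.9],[0,0,0,0,0,0,0.9]], "force": 50}}

```text
clock: 15.35
tcp_pos: [0.5679, 0.1508, 0.1525]
tcp_rot: [0.002, 0.606, 0.796, -0.0]
wrist_force: [2.5, -9.4, -1.4]
opening: 0.0236
grasp_force: 50.0
```

```bash
python3 s.py 87; python3 - <<'E'
from m import *
ims=[]
for n in ('top','side'):
    im,W=shot(n); c=proj(n,[.55,.21,.15])[0].astype(int); ims.append(cv2.resize(im[c[1]-50:c[1]+50,c[0]-50:c[0]+50,::-1],None,fx=4,fy=4,interpolation=cv2.INTER_CUBIC))
    P=W[mask(im,(22,120,90),(35,255,255))&(np.hypot(W[...,0]-.55,W[...,1]-.225)<.06)&(W[...,2]>.18)]; print(n,'ledge',len(P),np.median(P,0).round(4))
    P=W[mask(im,(98,90,50),(126,255,255))&(abs(W[...,2]-.13)<.03)&(W[...,1]<.24)&(W[...,1]>.05)]
    if len(P)>10:
        A=np.c_[P[:,:2]-P[:,:2].mean(0),np.ones(len(P))]; print('plate',len(P),np.linalg.lstsq(A,P[:,2],rcond=None)[0].round(3))
cv2.imwrite('pics/c5.png',np.hstack(ims))
E
```

```text
15.35 [0.5679 0.1508 0.1525] yaw_y 15.46 z [ 0.002 -0.003 -1.   ] F [ 2.5 -9.4 -1.4] op 0.0236 50.0
nose past slot mm 88.4 lat 1.5 Fx -9.7 Fy 0.1
M [-1.62 -0.32  0.11]
cm [-0.14  0.15  0.05] rot [ 0.001  0.003 -0.001]
top ledge 119 [0.5379 0.2205 0.2054]
plate 28 [-0.016 -0.04   0.128]
side ledge 132 [0.5549 0.2199 0.2064]
plate 40 [0.094 0.086 0.13 ]
```

View pics/c5.png

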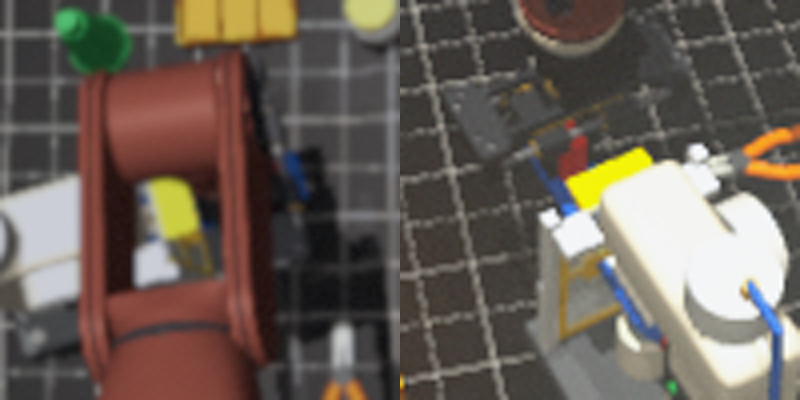

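The side view shows the paddle through the slot, with blue visible behind the guard at (630,300) and the nose at the red trigger at (660,340). The ledge is still at z≈0.206, so the guard is shut. The steady push is about 10 N, above the 5 N home spring force, so I'm handing in.

```bash
python3 -c "
from h import *
print(order.sign_off())"
```

```text
the job is handed in; nothing more can be done
None
```

The job is handed in: the guard is shut, and the arm holds the paddle level through the slot against the trigger's hard stop at about 10 N; that the hole is under the punch follows from the nose depth (88 mm measured, 87 expected), not from sight.

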